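Unlatch the parked trailer coupler and lift it off its ball

TASK

A spare hand-cart tongue stub is parked in the half-open drawer, its coupler latched onto a steel ball and its tube lying in an oak cradle. Pull the coupler's spring latch sideways by its upright grip plate, lift the tongue off the ball and out of the cradle, and finish while still holding it level and still, its socket at least 10 cm above the ball. Leave the loose fittings in the drawer where they lie.

Things in the scene. Friction and masses are not known exactly. Their poses are not given: they have to be found in the camera images.
- tongue: Loose tongue stub with cast coupler, 0.6 kg with latch. Origin: centre of its ball socket (the ball's centre while parked). z up, x from the socket back along the tube, y the way the latch is pulled. Head 53 mm wide, from 21 below to 24 above the origin; tube 40 wide, 32 high, x 60 to 192, underside 12 below the origin. Spring barrel sticks out to y -64 at x 40. Balances near x 37.
- latch (a joint): Latch slide travel, m: 0 latched (fork under the ball), grows as it is pulled along the tongue's +y, stop at 0.024. Spring 4 N at 0, 11 N at the stop. Its fork is clear of the ball beyond 0.018 (locks hard below about 0.01) and should stay open until the coupler has risen 20 mm; after that it may spring back, the tongue slipping sideways by as much.
- latch_grip (a point): Middle of the latch's upright steel grip plate on top of the coupler, one piece with the latch: 40 mm long along the tongue's x, 12 thick along its y, rising from 28 to 68 above the tongue's origin, from a flat slide. Point: x 40, y 0, z 50 mm from the tongue's origin while latched; it moves with the latch. Axes as the tongue's.
- ball (a point): Centre of the steel hitch ball, 32 mm in diameter, on a 16 mm neck; fixed to the dock, 60 mm above the drawer's floor.
- dock: Parking dock fixed in the drawer: oak board 250 x 76 x 18 mm with the ball on a flange and, 150 mm along x, an oak cradle block in which the tube lies (slot 43 wide, cheeks reach 22 above the tube's underside). Origin: on the drawer floor under the ball; x towards the cradle, z up.
- drawer: The oak drawer, fixed, half out of its chest towards the robot. Origin: on its inner floor at the middle of the front panel's inner face; x runs into the chest. Inside 690 mm wide; front panel 80 mm high, sides 73 mm, above the floor; floor 34 mm above the bench.
- chest: The oak chest, fixed; its front face is at the origin's x, its top 139 mm above the bench. Origin: on the bench at the middle of the front face.
- nut1: Loose brass compression nut, 28 mm across, 17 high. Origin: centre of its underside. Bystander.
- nut2: Another such nut. Bystander.
- nut3: Another such nut. Bystander.
- plug: Loose cast iron pipe plug, 34 mm across, with a square head, 32 high. Origin: centre of its underside. Bystander.
- valve: Loose small ball valve with a lever, about 110 long over the lever, 46 high. Origin: under the middle of its body. Bystander.
- clamp: Loose steel T-bolt clamp lying flat, band 62 mm across, 19 high. Origin: centre of its underside. Bystander.
- elbow: Loose iron pipe elbow, 38 mm thick. Origin: under its corner. Bystander.

How it is judged:
On the way, in this order (a step that is already met when the one before it is completed fails the run):
1. the latch is drawn across while the coupler still sits on its ball (value of joint latch above 0.008 m and z of tongue in the frame of ball below 0.01 m), for 0.1 s.
2. the tongue is off the ball and out of the cradle, in the gripper (z of tongue in the frame of ball above 0.05 m and contact force between the fingers and tongue above 2 N), for 0.1 s.
At the end, for the whole second after the job is handed in: The tongue is held by the fingers, its socket centre at least 85 mm above the ball's centre, within 20 degrees of level, at rest (under 3 cm/s), touching neither dock, drawer nor chest; each loose fitting lies within 30 mm of where it was (z of tongue in the frame of ball above 0.085 m and angle between tongue's own z axis and vertical below 0.35 rad and linear speed of tongue below 0.03 m/s and contact force between the fingers and tongue above 2 N and contact force between tongue and dock below 0.2 N and contact force between tongue and drawer below 0.2 N and contact force between tongue and chest below 0.2 N and distance of each of nut1, nut2, nut3, plug, valve, clamp, elbow from where it was at the start of the episode below 0.03 m); the arm keeps its last pose, push and grip.
It fails at once if a loose fitting in the drawer is shifted by more than 30 mm (distance of any of nut1, nut2, nut3, plug, valve, clamp, elbow from where it was at the start of the episode above 0.03 m).
It also fails if it takes over 40 s, if anything falls off the work surface, if the arm or the gripper's body presses on something with over 40 N, if the wrist force passes 120 N, or if a joint passes its speed limit or range.

ROBOT

A 7-joint arm with a two-finger parallel gripper is mounted at the origin on the work surface. World frame = base frame: x ahead of the robot, y to its left, z up, the work surface at z = 0. Lengths are in m, angles in rad, forces in N, time in s.
With the tool pointing down it reaches from about 0.4 to 0.85 m from the base axis. Payload 10.4 kg.
Tool frame: the origin (TCP) lies between the finger pads; the fingertips stand 14 mm ahead of it and the grasp point (between the pads) lies 5 mm behind it; z points along the fingers, y is the line along which they close (so a half turn about z gives the same grasp; the last joint's range is limited). The gripper opens to 87 mm and grips with 3 to 60 N. Pads are 19 mm wide; open, the fingers measure 117 mm over their backs; the gripper's body (75 mm by 190 mm) begins 51 mm behind the grasp point.
Start: joints at [1.145, 0.332, -0.065, 1.46, 0.022, 1.35, -0.088], TCP at [0.245, -0.575, 0.237] pointing down, gripper open.
Joint ranges: [-2.6, 2.6], [-0.5, 2.12], [-1.47, 1.34], [0.16, 2.42], [-1.27, 4.41], [0.06, 2.06], [-2.6, 2.6]. Speed limits (rad/s): [2.22, 2.22, 2.79, 2.79, 3.14, 3.14, 3.14].

INTERFACE

Orientations are given as a unit quaternion [x, y, z, w].
In Python, from bench import * gives the robot as it stands.
- The arm moves only by the tool drive_tool, never from a script. Its argument "deltas" is a list of rows, each a list of 7 numbers: the turn, a rotation vector about the tool's x, y, z in degrees, then the shift along the tool's x, y, z in m, then the closure, from -1 (fully open) to 1 (shut). A call has 1 to 12 rows; each row is the pose to reach, as a shift and turn from the pose commanded when the call began, along the tool's axes at that moment; what a row does not reach only later rows make up. A row lasts 1/10 s, in which the tool goes at most 50 mm and 8.59 degrees, less where a joint would pass 70% of its speed; a pose out of reach is approached as far as the arm can. A call with a gripper value outside its range is refused whole. The fingers move at their own pace and stop on an object; "squeeze" is the grip in N (left out, the last holds). Time passes only in rows, so rows that repeat a pose let the fingers close. It gives the time, the measured TCP pose, the force and the opening at its end, in the units of the state.
- read_state(): the state, without advancing time (a new reading comes with each control period).
- camera(name): name is "scene" or "top" or "wrist"; returns (picture, depth): 400x640x3 uint8, red, green, blue; 400x640 float32, m along the optical axis (not along the pixel's ray), 0 where there is no reading.
- camera_params(name): a dict with "K" (3x3 intrinsics, pixels), "k1" (the pictures are not rectified: a ray, as slopes to the right and down, at radius r is drawn at 1 + k1 r^2 times it, then the intrinsics apply), "R" (3x3) and "t" (3): a world point X has camera coordinates R X + t; the wrist camera has in their place "mount" (4x4, takes a point from camera to tool coordinates, whose origin is the TCP and whose axes are the flange's). Camera axes: x right, y down, z forward; pixel columns grow to the right and rows downward; lengths in m; the calibration is good to about 2 mm. A picture is of the moment at which its call begins: read the wrist's pose just before it. camera_params takes no time and is no camera call.
- close_job(): hands the job in, once; it reports no verdict.
Trained networks look in the newest picture that a camera, given by its name, has taken for a name from the list of things; names that differ only in an ending like _2 or _b are one class to them, and where a whole thing is asked for, a point or a joint stands for the part that bears it (a point fixed in the world has none). Each returns a list of dicts, best first, with "score" (0 to 1); they miss things now and then, are a little off and sometimes report something else, mostly with a low value. They report only what shows in the picture. A call takes as long as a camera call.
- outline_of(label, camera): "pixels" (400x640 bool, what is visible of it) and "location" ([column, row] as shares, 0 to 1, of the picture: columns of its width, rows of its height, amid what is visible of it).
- tip_of(label, camera): "location" ([column, row] as shares, 0 to 1, of the picture: columns of its width, rows of its height: a listed point, or the origin of a listed thing).
The state is a dict: "time": time; "joint_positions": joint angles; "joint_vel": joint speeds; "joint_torque": joint torques, N m; "ee_pos": TCP position; "eef_rot": TCP orientation; "ft_force": force on the tool from outside, world axes, zero at the start; "torque": the same for the moment, N m; "width": finger opening in m.
Only numpy, scipy, OpenCV 4.12 (cv2) and the standard library are available. Lean on these libraries where they do the work, as an engineer would, in place of code of your own. Each camera call takes 0.05 s, during which the arm holds its last target. There are 200 camera calls.

## Working session

There is one attempt and no reset: what is moved stays moved. The work goes in short steps, Python scripts to look and compute and a tool call to move; the robot and the scene stay as the last step left them, time stands still between calls to the robot, and variables do not carry over. Pictures are saved under pics/ and viewed, on a budget of 10 in all, crops included, one or two more only if the job needs it, and the job is handed in when it is done.

Besides the shell and the picture viewer there is one more tool, called after "Emit:" by a JSON object that holds its "name" and its "arguments", one argument or row to a line. drive_tool: Moves the arm, as the interface text tells. Its arguments: {"type":"object","properties":{"deltas":{"type":"array"},"squeeze":{"type":"number"}},"required":["deltas"]}

```bash
mkdir -p pics
cat > h.py <<'E'
from bench import *
import numpy as np, cv2
from scipy.spatial.transform import Rotation as Ro
def cam(name):
    s=read_state(); im,d=camera(name); p=camera_params(name)
    if 'mount' in p:
        T=np.eye(4);T[:3,:3]=Ro.from_quat(s['eef_rot']).as_matrix();T[:3,3]=s['ee_pos']
        C=T@np.array(p['mount'])
    else:
        C=np.eye(4);R=np.array(p['R']);C[:3,:3]=R.T;C[:3,3]=-R.T@np.array(p['t'])
    return im,d,p,C
def ray(p,C,u,v):
    K=np.array(p['K']);k=p['k1']
    q=cv2.undistortPoints(np.array([[[u,v]]],float),K,np.array([k,0,0,0,0.]))[0,0]
    return C[:3,3],C[:3,:3]@np.array([q[0],q[1],1])
def at(p,C,u,v,z):
    o,r=ray(p,C,u,v);return o+r*z
def tri(a,b):
    (o1,d1),(o2,d2)=a,b
    A=np.stack([d1,-d2],1);s=np.linalg.lstsq(A,o2-o1,rcond=None)[0]
    x1=o1+s[0]*d1;x2=o2+s[1]*d2
    return (x1+x2)/2,np.linalg.norm(x1-x2)
def pix(l):return l[0]*640,l[1]*400
E
python3 - <<'E'
from h import *
print(read_state())
R={}
for n in ['scene','top','wrist']:
    im,d,p,C=cam(n); cv2.imwrite(f'pics/{n}0.png',im[...,::-1]); print(n,C.round(3).tolist(),np.array(p['K'])[0,0],p['k1'])
    for l in ['tongue','latch_grip','ball','dock','drawer','nut1','plug','valve','clamp','elbow']:
        for t in tip_of(l,n)[:3]:
            u,v=pix(t['location']); ui,vi=int(min(u,639)),int(min(v,399))
            print(n,l,round(t['score'],2),int(u),int(v),at(p,C,u,v,d[vi,ui]).round(3) if d[vi,ui]>0 else None)
            R.setdefault((l),{}).setdefault(n,ray(p,C,u,v))
for l,r in R.items():
    if 'scene' in r and 'top' in r: print(l,*tri(r['scene'],r['top']))
E
```

```text
{'time': 0.0, 'joint_positions': array([ 1.14542788,  0.33284786, -0.06471264,  1.46094068,  0.0216099 ,
        1.3498996 , -0.08848572]), 'joint_vel': array([ 0.00062806,  0.00110537,  0.00144801,  0.00122529, -0.0010193 ,
        0.00062693, -0.00109791]), 'joint_torque': array([-6.62516213e-04, -6.23257184e+01,  2.45940109e-02, -3.89888084e+01,
       -6.13994314e-02,  3.99509026e-02,  1.62393794e-04]), 'ee_pos': array([ 0.24483442, -0.5746493 ,  0.23576926]), 'eef_rot': array([ 9.79785457e-01,  2.00049915e-01, -1.74641144e-04, -6.77600531e-04]), 'ft_force': array([0.45973237, 0.05728333, 0.02661113]), 'torque': array([ 0.03763931,  0.02651686, -0.01049335]), 'width': 0.08722070542275027}
scene [[0.809, 0.446, -0.382, 0.835], [0.587, -0.61, 0.531, -0.386], [0.004, -0.654, -0.756, 0.681], [0.0, 0.0, 0.0, 1.0]] 383.1420459023922 -0.021085466606000143
scene tongue 0.57 249 256 [ 0.521 -0.151  0.117]
scene latch_grip 0.81 262 223 [ 0.51  -0.1    0.148]
scene drawer 0.84 259 205 [ 0.399 -0.001  0.032]
scene nut1 0.74 212 271 [ 0.448 -0.191  0.048]
scene nut1 0.61 230 251 [ 0.481 -0.16
[... 959 characters left out ...]
p 0.75 444 234 [ 0.442 -0.296  0.035]
top elbow 0.72 439 176 [ 0.592 -0.278  0.063]
wrist [[0.393, -0.893, -0.22, 0.305], [-0.919, -0.382, -0.095, -0.55], [0.0, 0.24, -0.971, 0.384], [0.0, 0.0, 0.0, 1.0]] 275.4841383594218 0.014003673518738073
tongue [ 0.51329902 -0.14449268  0.10221605] 0.001536890782489852
latch_grip [ 0.5032875  -0.09979626  0.14204536] 0.007949303225084367
drawer [0.37708724 0.00767044 0.00843033] 0.015536858096033177
nut1 [ 0.42706855 -0.15369261 -0.01335359] 0.048047183039024936
plug [ 0.51862779 -0.11450203 -0.10233978] 0.033537542118292824
clamp [ 0.44390856 -0.29324406  0.0344144 ] 0.006487054928113057
elbow [ 0.59247734 -0.28760576  0.03576567] 0.006886707277745847
```

Run:
```python
import cv2
a=cv2.imread('pics/top0.png')[130:290,290:490];b=cv2.imread('pics/scene0.png')[170:390,150:350]
a=cv2.resize(a,(400,320),interpolation=2);b=cv2.resize(b,(400,440),interpolation=2)
a=cv2.copyMakeBorder(a,0,120,0,0,0);cv2.imwrite('pics/c0.png',cv2.hconcat([a,b]))
```

```text
(no output)
```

View pics/c0.png

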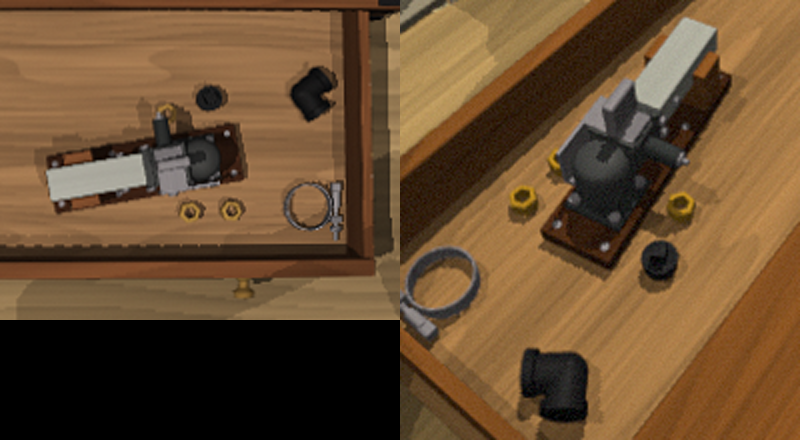

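The picture shows the tongue's tube running left (world +y, slightly towards −x) and the grip plate near (376,212) in the top view. The barrel points to world +x, so the pull is towards the robot, and the nuts lie beside the head. I'll move to a hover and take a closer look.

Emit:
{"name": "drive_tool", "arguments": {
  "deltas": [
    [0,0,-75,0.42,-0.337,-0.05,-1],
    [0,0,-75,0.42,-0.337,-0.05,-1],
    [0,0,-75,0.42,-0.337,-0.05,-1],
    [0,0,-75,0.42,-0.337,-0.05,-1],
    [0,0,-75,0.42,-0.337,-0.05,-1],
    [0,0,-75,0.42,-0.337,-0.05,-1],
    [0,0,-75,0.42,-0.337,-0.05,-1],
    [0,0,-75,0.42,-0.337,-0.05,-1],
    [0,0,-75,0.42,-0.337,-0.05,-1],
    [0,0,-75,0.42,-0.337,-0.05,-1],
    [0,0,-75,0.42,-0.337,-0.05,-1],
    [0,0,-75,0.42,-0.337,-0.05,-1]
  ]
}}

```text
time: 2.85
ee_pos: [0.5014, -0.094, 0.2874]
eef_rot: [0.652, 0.758, 0.001, 0.0]
ft_force: [-0.7, -0.1, -0.2]
width: 0.087
```

Emit:
{"name": "drive_tool", "arguments": {
  "deltas": [
    [0,0,0,0,0,0,-1],
    [0,0,0,0,0,0,-1]
  ]
}}

```text
time: 3.05
ee_pos: [0.4989, -0.1016, 0.2864]
eef_rot: [0.656, 0.755, -0.0, 0.0]
ft_force: [0.2, -0.0, 0.0]
width: 0.0872
```

Run:
```python
from h import *
s=read_state();print(s['time'],s['ee_pos'],Ro.from_quat(s['eef_rot']).as_matrix().round(4).tolist(),s['joint_positions'])
im,d,p,C=cam('wrist'); cv2.imwrite('pics/w1.png',im[...,::-1]); print(C[:3,3])
vis=im[...,::-1].copy()
for l in ['tongue','latch_grip','ball','dock']:
    for t in tip_of(l,'wrist')[:2]:
        u,v=pix(t['location']);ui,vi=int(min(u,639)),int(min(v,399))
        print(l,round(t['score'],2),int(u),int(v),at(p,C,u,v,d[vi,ui]).round(4))
        cv2.circle(vis,(ui,vi),4,(0,0,255),1)
cv2.imwrite('pics/w1v.png',vis)
# whole cloud
vv,uu=np.mgrid[0:400,0:640]
q=cv2.undistortPoints(np.stack([uu,vv],-1).reshape(-1,1,2).astype(float),np.array(p['K']),np.array([p['k1'],0,0,0,0.])).reshape(-1,2)
P=(np.c_[q,np.ones(len(q))]*d.reshape(-1,1))@C[:3,:3].T+C[:3,3]
np.savez('w1.npz',P=P.reshape(400,640,3),d=d)
def box(m,n):
    Q=P[m&(d.ravel()>0)];
    if len(Q)>20:
        r=cv2.minAreaRect((Q[:,:2]*1000).astype(np.float32));print(n,len(Q),r,'z',np.median(Q[:,2]))
near=(abs(P[:,0]-.5)<.07)
box(near&(P[:,2]>.154)&(P[:,2]<.172)&(abs(P[:,1]+.1)<.05),'platetop')
box(near&(P[:,2]>.105)&(P[:,2]<.122)&(P[:,1]>-.06)&(P[:,1]<.08),'tubetop')
```

```text
3.05 [ 0.49887173 -0.10162543  0.28637229] [[-0.1388, 0.9903, -0.0004], [0.9903, 0.1388, -0.0005], [-0.0004, -0.0005, -1.0]] [ 0.66357512  0.09110185 -0.58392943  1.6579087   0.05137365  1.40819573
  0.21243111]
[ 0.48984388 -0.03755238  0.434202  ]
tongue 0.57 319 214 [ 0.5038 -0.1175  0.161 ]
latch_grip 0.91 318 197 [ 0.5008 -0.0992  0.1615]
platetop 443 ((500.68096923828125, -100.12527465820312), (12.380361557006836, 38.9406852722168), 10.861024856567383) z 0.1611638388780327
tubetop 3840 ((483.93878173828125, -7.0730438232421875), (66.87730407714844, 112.89364624023438), 9.42054557800293) z 0.11360064521907787
```

View pics/w1v.png

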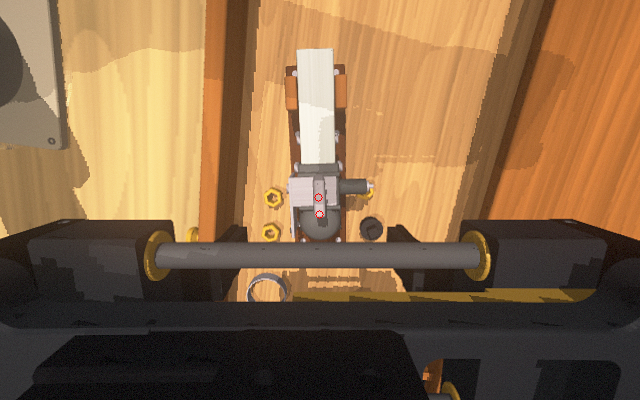

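The plate top measures z = 0.161 (top view 0.164, text 0.162). Its centre is (0.501, −0.100) and its size 12 x 39 mm, as given. I'll descend and grip.

Emit:
{"name": "drive_tool", "arguments": {
  "deltas": [
    [0,0,-1.2,0.001,0.002,0.035,-1],
    [0,0,-1.2,0.001,0.002,0.07,-1],
    [0,0,-1.2,0.001,0.002,0.1,-1],
    [0,0,-1.2,0.001,0.002,0.125,-1],
    [0,0,-1.2,0.001,0.002,0.143,-1],
    [0,0,-1.2,0.001,0.002,0.143,-1],
    [0,0,-1.2,0.001,0.002,0.143,1],
    [0,0,-1.2,0.001,0.002,0.143,1],
    [0,0,-1.2,0.001,0.002,0.143,1],
    [0,0,-1.2,0.001,0.002,0.143,1],
    [0,0,-1.2,0.001,0.002,0.143,1],
    [0,0,-1.2,0.001,0.002,0.143,1]
  ],
  "squeeze": 45
}}

```text
time: 4.5
ee_pos: [0.5012, -0.0991, 0.1437]
eef_rot: [0.648, 0.762, 0.0, 0.0]
ft_force: [-0.0, -0.2, -0.1]
width: 0.0472
```

Emit:
{"name": "drive_tool", "arguments": {
  "deltas": [
    [0,0,0,0,0,0,1],
    [0,0,0,0,0,0,1],
    [0,0,0,0,0,0,1]
  ]
}}

```text
time: 4.8
ee_pos: [0.5012, -0.099, 0.1435]
eef_rot: [0.648, 0.762, -0.0, 0.0]
ft_force: [0.7, -0.0, 0.9]
width: 0.0231
```

Emit:
{"name": "drive_tool", "arguments": {
  "deltas": [
    [0,0,0,0,0,0,1],
    [0,0,0,0,0,0,1],
    [0,0,0,0,0,0,1],
    [0,0,0,0,0,0,1]
  ]
}}

```text
time: 5.2
ee_pos: [0.5011, -0.099, 0.1435]
eef_rot: [0.648, 0.762, -0.0, 0.0]
ft_force: [-0.3, 0.3, -0.2]
width: 0.0117
```

The plate is held (width 11.7 mm). I'll pull the latch along −tool y.

Emit:
{"name": "drive_tool", "arguments": {
  "deltas": [
    [0,0,0,0,-0.004,0,1],
    [0,0,0,0,-0.008,0,1],
    [0,0,0,0,-0.012,0,1],
    [0,0,0,0,-0.016,0,1],
    [0,0,0,0,-0.02,0,1],
    [0,0,0,0,-0.022,0,1],
    [0,0,0,0,-0.022,0,1],
    [0,0,0,0,-0.022,0,1],
    [0,0,0,0,-0.022,0,1]
  ]
}}

```text
time: 6.1
ee_pos: [0.4805, -0.1027, 0.1436]
eef_rot: [0.647, 0.762, 0.001, 0.001]
ft_force: [9.9, -1.3, -9.0]
width: 0.0117
```

Run:
```python
from h import *
s=read_state();print(s['time'],s['ee_pos'],s['ft_force'],s['torque'],s['width'])
im,d,p,C=cam('wrist'); a=im[60:260,200:440,::-1]
im2=cam('scene')[0][150:350,130:370,::-1]
cv2.imwrite('pics/w2.png',cv2.resize(cv2.hconcat([a,im2]),(800,333),interpolation=2))
```

```text
6.1 [ 0.48046811 -0.10267292  0.14359051] [ 9.92711019 -1.32440559 -9.01767358] [-0.0557365  -2.42282593  0.28495658] 0.011727470473577951
```

View pics/w2.png

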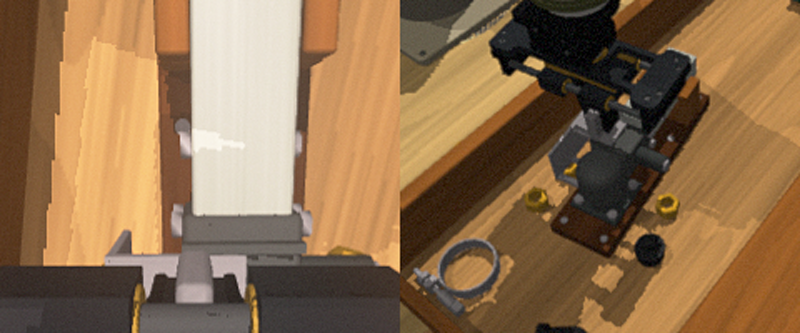

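The latch is drawn: travel is about 20 mm, and the 10 N side force fits the spring. The nuts are untouched. Next I'll lift straight up with 1 mm of extra pull.

Emit:
{"name": "drive_tool", "arguments": {
  "deltas": [
    [0,0,0,0,-0.001,-0.003,1],
    [0,0,0,0,-0.001,-0.008,1],
    [0,0,0,0,-0.001,-0.013,1],
    [0,0,0,0,-0.001,-0.018,1],
    [0,0,0,0,-0.001,-0.023,1],
    [0,0,0,0,-0.001,-0.028,1],
    [0,0,0,0,-0.001,-0.034,1],
    [0,0,0,0,-0.001,-0.04,1]
  ]
}}

```text
time: 7.0
ee_pos: [0.4779, -0.1026, 0.1835]
eef_rot: [0.647, 0.762, -0.0, -0.0]
ft_force: [-5.3, 0.4, -4.4]
width: 0.0114
```

Run:
```python
from h import *
s=read_state();print(s['time'],s['ee_pos'],s['ft_force'],s['torque'],s['width'])
im,d,p,C=cam('wrist'); a=im[60:260,200:440,::-1]
im2=cam('scene')[0][150:350,130:370,::-1]
cv2.imwrite('pics/w3.png',cv2.resize(cv2.hconcat([a,im2]),(800,333),interpolation=2))
```

```text
7.0 [ 0.47794037 -0.10256494  0.183509  ] [-5.29931437  0.41118389 -4.44161184] [-0.0631075   1.04407976 -0.03561202] 0.011413852010472942
```

View pics/w3.png

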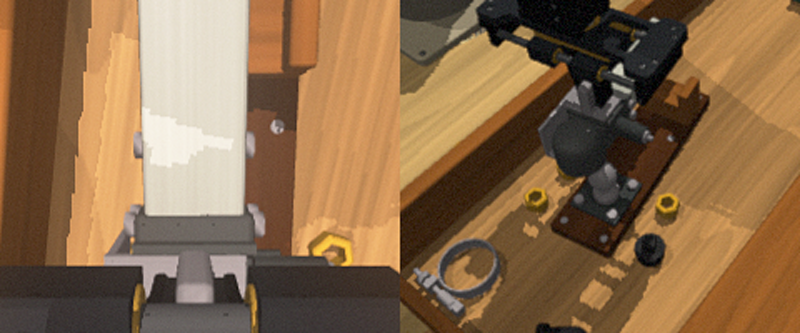

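The coupler is off the ball and clear of the cradle, the tongue has slipped sideways as expected, and the nuts are still in place. I'll raise it further.

Emit:
{"name": "drive_tool", "arguments": {
  "deltas": [
    [0,0,0,0,0,-0.008,1],
    [0,0,0,0,0,-0.02,1],
    [0,0,0,0,0,-0.033,1],
    [0,0,0,0,0,-0.046,1],
    [0,0,0,0,0,-0.059,1],
    [0,0,0,0,0,-0.072,1],
    [0,0,0,0,0,-0.082,1],
    [0,0,0,0,0,-0.085,1],
    [0,0,0,0,0,-0.085,1],
    [0,0,0,0,0,-0.085,1],
    [0,0,0,0,0,-0.085,1],
    [0,0,0,0,0,-0.085,1]
  ]
}}

```text
time: 8.3
ee_pos: [0.4782, -0.1027, 0.2681]
eef_rot: [0.648, 0.762, -0.0, -0.0]
ft_force: [0.5, 1.2, -5.7]
width: 0.0117
```

Run:
```python
from h import *
s=read_state();print(s['time'],s['ee_pos'],s['ft_force'],s['torque'],s['width'],abs(s['joint_vel']).max())
im,d,p,C=cam('wrist')
vv,uu=np.mgrid[0:400,0:640]
q=cv2.undistortPoints(np.stack([uu,vv],-1).reshape(-1,1,2).astype(float),np.array(p['K']),np.array([p['k1'],0,0,0,0.])).reshape(-1,2)
P=(np.c_[q,np.ones(len(q))]*d.reshape(-1,1))@C[:3,:3].T+C[:3,3]
m=np.zeros((400,640),bool);o=outline_of('tongue','wrist')
if o:
    m=o[0]['pixels'];print(o[0]['score'])
Q=P[m.ravel()&(d.ravel()>0)];t=Q[(Q[:,2]>.2)&(Q[:,2]<.26)&(Q[:,1]>-.03)]
A=np.c_[t[:,:2],np.ones(len(t))];c=np.linalg.lstsq(A,t[:,2],rcond=None)[0]
print('tube top z',np.median(t[:,2]),'tilt deg x,y',np.degrees(c[:2]),len(t))
im2=cam('scene')[0][110:350,110:350,::-1]
cv2.imwrite('pics/w4.png',cv2.resize(cv2.hconcat([im[20:260,200:440,::-1],im2]),(800,400),interpolation=2))
```

```text
8.3 [ 0.47823926 -0.10273359  0.26808893] [ 0.54287925  1.22635657 -5.67748245] [ 0.00033294 -0.17063626 -0.04449328] 0.011729301446247349 0.003702065227148819
0.64
tube top z 0.23821557107633945 tilt deg x,y [-0.19323374  0.11313983] 7921
```

View pics/w4.png

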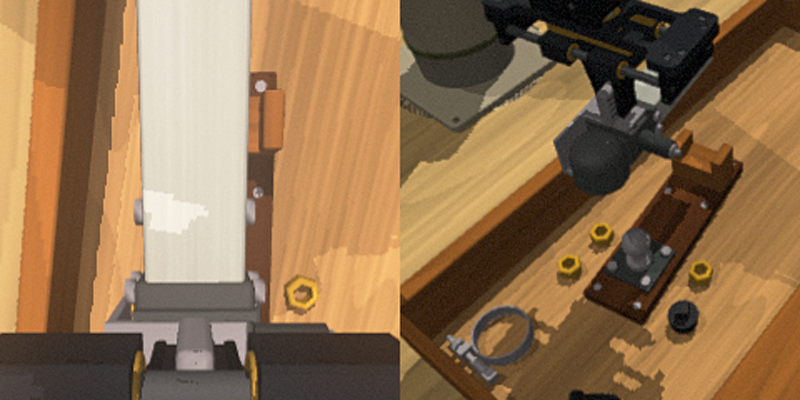

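The tongue hangs level (0.2°), about 124 mm up, and at rest. The fittings look undisturbed, so I'm handing in.

```bash
python3 -c "
from bench import *
print(close_job());print(read_state()['ee_pos'])"
```

```text
the job is handed in; nothing more can be done
None
the job is handed in; nothing more can be done
```

The tongue is off the ball and out of the cradle, held level and still by its latch plate. I handed the job in at about 8.4 s of the 40 s allowed; no verdict is reported.

I gripped the upright plate, drew the latch about 20 mm (roughly 10 N side force), lifted straight up, and let the latch spring back once the coupler was clear.

| Last check | Reading |
|---|---|
| Rise of the tongue above the parked position | about 124 mm (0.10 m asked, 85 mm judged) |
| Tilt of the tube | about 0.2° |
| Fastest joint speed | below 0.004 rad/s |
| Finger opening on the plate | 11.7 mm (plate is 12 mm) |
| Vertical force on the tool | 5.7 N, about the tongue's weight, so it hangs free |

- **Fittings:** by eye, the three nuts, plug and clamp lie where they were. I did not measure any of them, and the valve and elbow were outside the last crop; the arm did not go near either.
- **Disagreement:** the networks were unreliable on the tongue's origin in the wrist view (score 0.57, on the plate instead). I therefore used the measured depth of the plate top, 0.161 m from the wrist camera and 0.164 m from the top camera, against 0.162 m in the text.

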